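# Reset the counter box under its push-latch cover

## Task

Reset the record counter: press in the front edge of the white push-latch cover on the grey counter box and let go so that it pops wide open, press the round key underneath fully down and let it come up again (do not press the long bar key beside it), then swing the cover back down and press it in until it latches shut. Nothing needs to be gripped: do it all by pushing with the fingers. Leave the loose things round the box standing where they are, and finish clear of everything.

Things in the scene. Friction and masses are not known exactly. Their poses are not given: they have to be found in the camera images.
- unit: grey counter box, fixed; origin at the centre of its main part's underside, x to the back of the box, y to its left, z up. Main part x -85 to +95 mm, y -75 to +75, 75 mm high; a display part with a dark screen, 60 mm high, is joined on its left (y to +147). The cover lies level between two side walls; the box is open at the cover's front edge.
- cover (a joint): cover angle, rad: 0 latched shut, up to 1.5 open (nearly upright), -0.056 at the hard stop (7 mm down at the front edge). A damped spring opens it in 1 to 2 s (about 3 N at the front edge shut, 1 N open). Push-push latch: pressed in 5 mm or more below level (below -0.042) and let go, a shut cover pops fully open, an open one stays latched at about 0.
- cover_press (a point): the place to press: on the outer (top) face of the cover at the middle of its front edge, 13 mm in from that edge; moves with the cover, 122 mm from the hinge line. Its own x points along the cover from front edge to hinge, z out of the outer face.
- cover_hinge (a point): middle of the cover's hinge line (along the box's y), at the back of the cover, 72 mm above the bench. The cover is a white plate 120 mm wide, 6 mm thick (hinge line in mid-thickness), front edge 135 mm from the hinge line; a small black catch 20 mm wide hangs 18 mm under it, 118 mm from the hinge.
- well (a point): middle of the floor of the well under the cover, 30 mm above the bench: the well runs 108 mm front to back and 124 mm across and holds the two keys side by side; in front of it is a ledge 58 mm above the bench
- round_top (a point): centre of the top face of the round key: black, 23 mm across, top 52 mm above the bench when up, about 82 mm in front of the hinge line, 30 mm left or right of the middle (it changes places with the bar key)
- round_key (a joint): travel of the round key in m: 0 up, 0.005 fully down; springs back (1.2 N at first, 4.2 N at the bottom)
- bar_top (a point): centre of the top face of the long bar key: black, 42 mm (front to back) by 12 mm, top 48 mm above the bench; not to be pressed
- bar_key (a joint): travel of the bar key in m: 0 up, 0.005 fully down; springs back like the round one
- weight: record weight: plain aluminium puck 72 mm across with a narrower 36 mm knob, 45 mm high in all, loose; origin at the centre of its underside. To the right of the box. Leave it standing.
- adapter: flat grey ring 38 mm across, 8 mm high, loose; origin at the centre of its underside. In front of the box. Leave it.
- brush: record brush: wooden block 100 x 36 mm with a felt underside, 34 mm high, loose; origin at the centre of its underside. To the left of the box. Leave it.
- cup: white plastic cup 72 mm across, 85 mm high, loose; origin at the centre of its underside. Behind the box. Leave it.

How it is judged:
On the way, in this order (a step that is already met when the one before it is completed fails the run):
1. the shut cover is pressed in (value of joint cover below -0.025 rad).
2. the cover has popped wide open (value of joint cover above 1.3 rad), for 0.1 s.
3. the round key is pressed down while the cover is open (value of joint round_key above 0.004 m and value of joint cover above 0.9 rad), for 0.02 s.
4. the cover is pressed in again (value of joint cover below -0.025 rad).
At the end, for the whole second after the job is handed in: the cover is latched shut by itself (angle within 0.02 rad of level, at rest), both keys are up, and every loose thing stands within 25 mm of where it began (value of joint cover between -0.02 and 0.02 rad and velocity of joint cover below 0.05 rad/s and value of joint each of round_key, bar_key below 0.001 m and distance of each of weight, adapter, brush, cup from where it was at the start of the episode below 0.025 m and linear speed of each of weight, adapter, brush, cup below 0.02 m/s); the robot touches nothing.
It fails at once if the bar key is pressed (more than 2.5 mm) (value of joint bar_key above 0.0025 m).
It fails at once if a loose thing is lifted, carried or pushed more than 25 mm (distance of any of weight, adapter, brush, cup from where it was at the start of the episode above 0.025 m).
It also fails if it takes over 58 s, if anything falls off the work surface, if the arm or the gripper's body presses on something with over 40 N, if the wrist force passes 120 N, or if a joint passes its speed limit or range.

## Robot

A 6-joint arm with a two-finger parallel gripper is mounted at the origin on the work surface. World frame = base frame: x ahead of the robot, y to its left, z up, the work surface at z = 0. Lengths are in m, angles in rad, forces in N, time in s.
With the tool pointing down it reaches from about 0.375 to 0.9 m from the base axis. Payload 3.1 kg.
Tool frame: the origin (TCP) lies between the finger pads; the fingertips stand 25 mm ahead of it and the grasp point (between the pads) lies 6 mm ahead of it; x points along the fingers, y is the direction in which the jaws open and shut, and the axes are right-handed (so a half turn about x gives the same grasp; the last joint's range is limited). The gripper opens to 85 mm and grips with 20 to 120 N. Pads are 22 mm wide; open, the fingers measure 114 mm over their backs; the gripper's body (76 mm by 85 mm) begins 54 mm behind the grasp point. The pads swing forward as they close: fully open they stand 13 mm farther back than shut.
Start: joints at [-1.442, 0.527, 1.433, -0, 1.181, -0.178], TCP at [0.189, -0.596, 0.256] pointing down, gripper open.
Joint ranges: [-3.08, 3.08], [-0.75, 2.2], [0.22, 2.44], [-1.43, 4.57], [0, 2.65], [-2.85, 2.85]. Speed limits (rad/s): [2.79, 2.79, 3.14, 3.14, 3.14, 3.14].

## Interface

Orientations are given as a unit quaternion [x, y, z, w].
In Python, from station import manip, viewer, workorder gives the robot as it stands.
- The arm moves only by the shell command python3 -m crank 'ROWS' [FORCE]. ROWS is JSON, one flat list of numbers, 5 for each row, row after row: the opening, from 0 (shut) to 1 (fully open), then the shift along the world's x, y, z in mm, then the turn about the world's z in rad. A call has 1 to 10 rows; each row is the pose to reach, as a shift and turn from the pose commanded when the call began; what a row does not reach only later rows make up. A row lasts 1/8 s, in which the tool goes at most 62.5 mm and 10.7 degrees, less where a joint would pass 70% of its speed; a pose out of reach is approached as far as the arm can. A call with a gripper value outside its range is refused whole. The fingers move at their own pace and stop on an object; FORCE is the grip in N (left out, the last holds). Time passes only in rows, so rows that repeat a pose let the fingers close. It gives the time, the measured TCP pose, the force and the opening at its end, in the units of the state.
- manip.sense(): the state, without advancing time (a new reading comes with each control period).
- viewer.snapshot(name): name is "scene" or "top" or "wrist"; returns a dict with "img" (480x640x3 uint8, red, green, blue), "range_z" (480x640 float32, m along the optical axis (not along the pixel's ray), 0 where there is no reading), "fx", "fy", "cx", "cy" (pixels), "origin" and "attitude" of the camera in the world. Camera axes: x right, y down, z forward; pixel columns grow to the right and rows downward; lengths in m; the calibration is good to about 2 mm. A picture is of the moment at which its call begins.
- workorder.sign_off(): hands the job in, once; it reports no verdict.
The state is a dict: "t": time; "q": joint angles; "qd": joint speeds; "tau": joint torques, N m; "tcp_pos": TCP position; "tool_rot": TCP orientation; "force": force on the tool from outside, world axes, zero at the start; "ft_torque": the same for the moment, N m; "finger_gap": opening from 0.0 (shut) to 1.0 (fully open).
Only numpy, scipy, OpenCV 4.12 (cv2) and the standard library are available. Lean on these libraries where they do the work, as an engineer would, in place of code of your own. Each camera call takes 0.05 s, during which the arm holds its last target.

## Working session

There is one attempt and no reset: what is moved stays moved. The work goes in short steps, Python scripts to look and compute and a shell command to move; the robot and the scene stay as the last step left them, time stands still between calls to the robot, and variables do not carry over. Pictures are saved under pics/ and viewed, and the job is handed in when it is done.

```bash
ls; mkdir -p pics; python3 - <<'E'
from station import manip, viewer, workorder
import cv2
s=manip.sense(); print({k:s[k] for k in ('t','tcp_pos','tool_rot','force','finger_gap')})
for n in ("scene","top","wrist"):
    d=viewer.snapshot(n); cv2.imwrite(f"pics/{n}0.png",d["img"][:,:,::-1]); print(n,d["fx"],d["cx"],d["cy"],d["origin"],d["attitude"])
E
```

```text
pics
{'t': 0.0, 'tcp_pos': array([ 0.1886996 , -0.59512129,  0.25529819]), 'tool_rot': array([ 0.69881329,  0.10885968, -0.69878921,  0.10725289]), 'force': array([ 0.65900713,  1.22410086, -0.45307191]), 'finger_gap': 0.9957539073636351}
scene 490.31854738312546 318.8062506076667 241.66824516038136 [ 0.98177374 -0.36188511  0.57110014] [ 0.84399898  0.34054658 -0.14768495 -0.38714714]
top 449.01578876479715 312.14937636726694 244.34840638966944 [0.52958984 0.03768094 0.70521556] [-0.70062408  0.71213548 -0.02692152  0.03555537]
wrist 341.7182355770219 325.20413871132826 239.75754322968848 [ 0.26179736 -0.57124881  0.37332621] [ 0.79741062 -0.58375049 -0.09092404  0.12290031]
```

View pics/scene0.png

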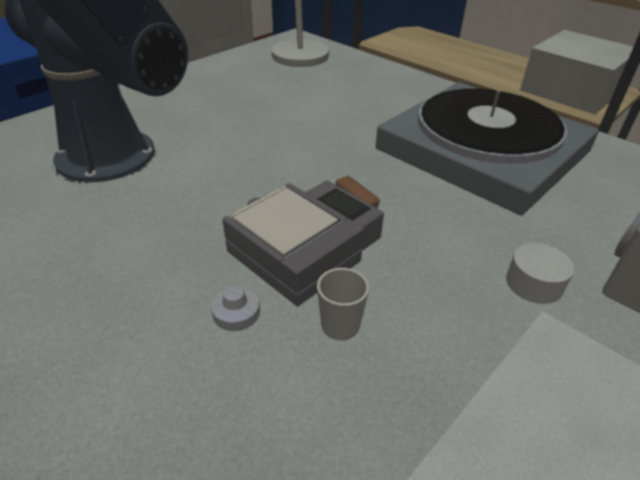

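View pics/top0.png

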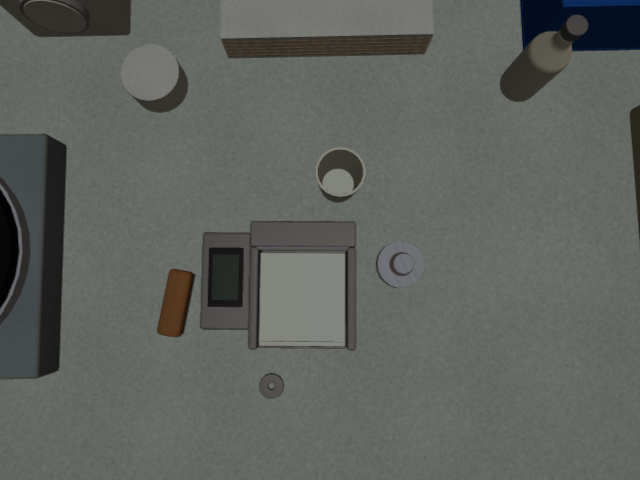

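The top view shows the box nearly aligned with the world axes. The white cover spans about (259–346, 250–347) px, the adapter is at (271,386), the puck at (401,264), the brush at (175,302) and the cup at (340,172). Next I'll measure the cover.

```bash
cat > h.py <<'E'
import numpy as np, cv2
from scipy.spatial.transform import Rotation as R
from station import manip, viewer
def ray(d,u,v):
    r=R.from_quat(d["attitude"]).apply([(u-d["cx"])/d["fx"],(v-d["cy"])/d["fy"],1.]); return np.array(d["origin"]),r
def onplane(d,u,v,z):
    o,r=ray(d,u,v); return o+r*(z-o[2])/r[2]
def pt(d,u,v):
    o,r=ray(d,u,v); return o+r*float(d["range_z"][int(round(v)),int(round(u))])
E
python3 - <<'E'
from h import *
d=viewer.snapshot("top"); im=d["img"].astype(int)
print(R.from_quat(d["attitude"]).as_matrix().round(3))
print(im[300,300],im[300,253],im[235,300],im[450,300],d["range_z"][300,300])
m=((im.sum(2)>380)).astype(np.uint8)
n,l,st,c=cv2.connectedComponentsWithStats(m)
print(im[300,300].sum(), st[l[300,300]])
mm=(l==l[300,300]).astype(np.uint8) if m[300,300] else m
cs,_=cv2.findContours(mm,0,2); ct=max(cs,key=cv2.contourArea); r=cv2.minAreaRect(ct); print(r)
for p in cv2.boxPoints(r): print(p, onplane(d,*p,.075).round(4), pt(d,*p).round(4))
for p in [(302,299),(302,260),(302,335),(271,386),(340,155),(400,264),(175,302),(302,235),(254,300),(351,300),(302,346)]: print(p,pt(d,*p).round(4))
a=im.sum(2); print(a[325:356,302]); print(a[244:258,302])
E
```

```text
[[-0.016 -0.996  0.088]
 [-1.     0.017  0.011]
 [-0.013 -0.088 -0.996]]
[130 133 126] [82 79 78] [86 83 81] [102 106 101] 0.6265732
389 [ 260  254   84   88 7157]
((301.5, 297.5), (87.0, 83.0), 90.0)
[260. 254.] [0.5731 0.1186 0.075 ] [0.5743 0.1209 0.0569]
[343. 254.] [0.5712 0.0018 0.075 ] [0.5711 0.0018 0.0756]
[343. 341.] [0.4507 0.0044 0.075 ] [0.4508 0.0045 0.0756]
[260. 341.] [0.4524 0.1193 0.075 ] [0.4526 0.119  0.077 ]
(302, 299) [0.5092 0.0603 0.0743]
(302, 260) [0.5637 0.0596 0.0742]
(302, 335) [0.4596 0.061  0.0742]
(271, 386) [ 0.3747  0.1125 -0.0009]
(340, 155) [0.7167 0.0024 0.0635]
(400, 264) [ 0.557  -0.0829  0.0463]
(175, 302) [0.5063 0.2515 0.0328]
(302, 235) [0.599  0.0591 0.0746]
(254, 300) [0.5088 0.1276 0.0733]
(351, 300) [ 0.5069 -0.0078  0.0766]
(302, 346) [0.4447 0.0612 0.0745]
[389 389 389 389 389 389 389 389 389 389 389 389 389 390 391 374 284 389
 388 387 365 246 249 255 318 312 311 313 310 310 309]
[250 228 206 261 256 230 198 250 265 346 391 389 389 389]
```

```bash
python3 - <<'E'
from h import *
s=manip.sense(); M=R.from_quat(s["tool_rot"]).as_matrix(); print(M.round(3))
w=viewer.snapshot("wrist"); print(M.T@(np.array(w["origin"])-s["tcp_pos"])); cv2.imwrite("pics/w1.png",w["img"][:,:,::-1])
d=viewer.snapshot("top"); im=d["img"].sum(2).astype(int)
# side edges / front edge lines of cover
for v in (260,280,300,320,335):
    row=im[v]; g=np.diff(row); 
    L=250+np.argmax(g[250:275]); Rr=335+np.argmin(g[335:356]); a=onplane(d,L+.5,v,.075); b=onplane(d,Rr+.5,v,.075); print(v,L,Rr,a[:2].round(4),b[:2].round(4))
for u in (265,280,300,320,340):
    c=im[:,u]; print(u,c[336:352], onplane(d,u,345.7,.075)[:2].round(4), pt(d,u,260)[2])
# walls outer edges / front edges by height
z=np.array([[pt(d,u,v)[2] for u in range(195,365)] for v in range(225,355)])
for v in (300,):
    print([ (u,round(z[v-225,u-195],3)) for u in list(range(197,206))+list(range(244,262,2))+list(range(344,362))])
E
```

```text
[[-0.     0.302 -0.953]
 [ 0.001 -0.953 -0.302]
 [-1.    -0.001 -0.   ]]
[-0.11787429 -0.0009869  -0.07695971]
260 259 344 [0.5646 0.1194] [ 5.627e-01 -1.000e-04]
280 259 344 [0.5366 0.1195] [5.347e-01 5.000e-04]
300 258 344 [0.5088 0.1211] [0.5069 0.0011]
320 258 344 [0.4812 0.1212] [0.4794 0.0017]
335 258 344 [0.4606 0.1213] [0.4589 0.0022]
265 [388 388 388 388 378 328 387 387 379 326 191 212 300 307 309 307] [0.4459 0.1124] 0.07555598689846665
280 [388 388 388 388 374 290 389 388 381 337 207 219 246 311 318 318] [0.4456 0.0916] 0.07331412944286098
300 [389 389 388 389 374 289 391 389 385 363 243 251 252 321 318 317] [0.4452 0.0639] 0.07407728435391847
320 [390 390 389 389 378 315 376 389 389 371 208 237 231 309 312 318] [0.4448 0.0363] 0.07465280054732659
340 [391 391 391 391 391 384 365 390 390 376 278 247 218 310 308 303] [0.4444 0.0087] 0.07499612962465507
[(197, np.float64(-0.0)), (198, np.float64(-0.003)), (199, np.float64(0.001)), (200, np.float64(-0.001)), (201, np.float64(0.057)), (202, np.float64(0.059)), (203, np.float64(0.062)), (204, np.float64(0.06)), (205, np.float64(0.059)), (244, np.float64(0.062)), (246, np.float64(0.06)), (248, np.float64(0.06)), (250, np.float64(0.072)), (252, np.float64(0.077)), (254, np.float64(0.078)), (256, np.float64(0.074)), (258, np.float64(0.068)), (260, np.float64(0.075)), (344, np.float64(0.076)), (345, np.float64(0.074)), (346, np.float64(0.051)), (347, np.float64(0.073)), (348, np.float64(0.075)), (349, np.float64(0.074)), (350, np.float64(0.075)), (351, np.float64(0.074)), (352, np.float64(0.076)), (353, np.float64(0.076)), (354, np.float64(0.075)), (355, np.float64(0.073)), (356, np.float64(-0.001)), (357, np.float64(-0.001)), (358, np.float64(0.002)), (359, np.float64(-0.002)), (360, np.float64(-0.001)), (361, np.float64(0.002))]
```

View pics/w1.png

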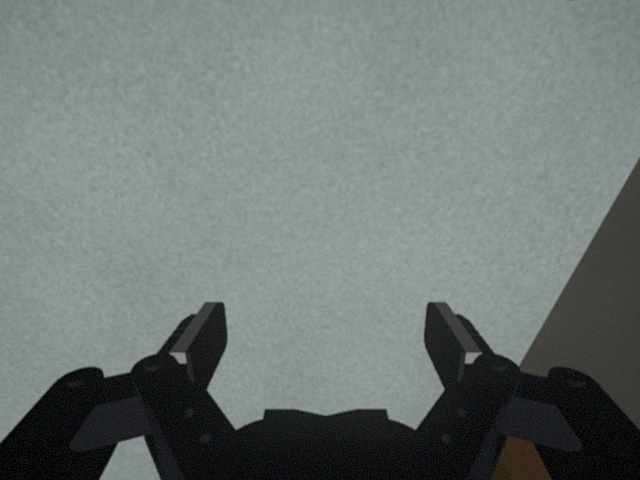

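```bash
python3 -m crank '[0,16,40,0,0.17, 0,33,80,0,0.35, 0,50,120,0,0.52, 0,67,163,0,0.7, 0,84,205,0,0.87, 0,100,246,0,1.05, 0,117,287,0,1.22, 0,134,328,0,1.4, 0,151,369,0,1.57, 0,168,410,0,1.75]' 40
```

```text
t: 1.55
tcp_pos: [0.3573, -0.1846, 0.2565]
tool_rot: [0.363, 0.606, -0.363, 0.607]
force: [0.6, -0.0, 0.3]
finger_gap: 0.0
```

```bash
python3 -m crank '[0,14,40,0,0.17, 0,30,80,0,0.35, 0,45,120,0,0.52, 0,62,163,0,0.7, 0,80,205,0,0.87, 0,101,246,-30,1.05, 0,101,246,-70,1.06, 0,101,246,-106,1.06, 0,101,246,-106,1.06]'; python3 - <<'E'
from h import *
s=manip.sense(); print(s["tcp_pos"],s["force"],R.from_quat(s["tool_rot"]).as_matrix().round(3),s["q"])
for n in ("scene","wrist"):
    d=viewer.snapshot(n); cv2.imwrite(f"pics/{n}2.png",d["img"][:,:,::-1])
E
```

```text
t: 2.68
tcp_pos: [0.4561, 0.0606, 0.1485]
tool_rot: [0.009, 0.709, -0.008, 0.705]
force: [-0.2, 0.3, 0.6]
finger_gap: -0.002
[0.45607309 0.0605605  0.14846557] [-0.16462291  0.34727716  0.58460817] [[-0.006  0.024  1.   ]
 [ 0.001  1.    -0.024]
 [-1.     0.001 -0.006]] [-1.11650754e-01  4.95109869e-01  1.93651771e+00 -7.89222327e-06
  7.16114924e-01 -1.65799209e+00]
```

View pics/scene2.png

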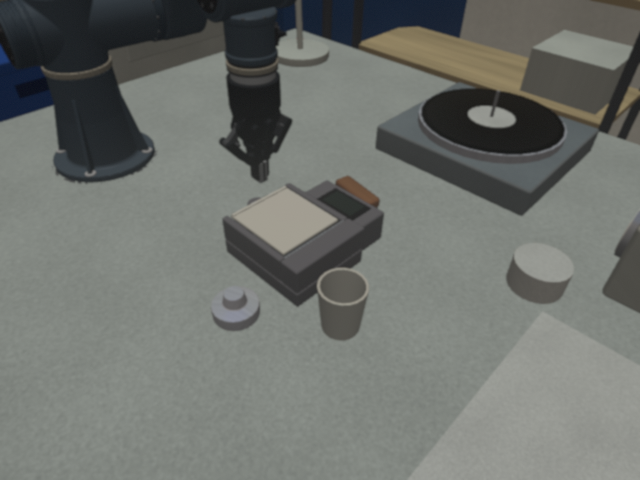

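View pics/wrist2.png

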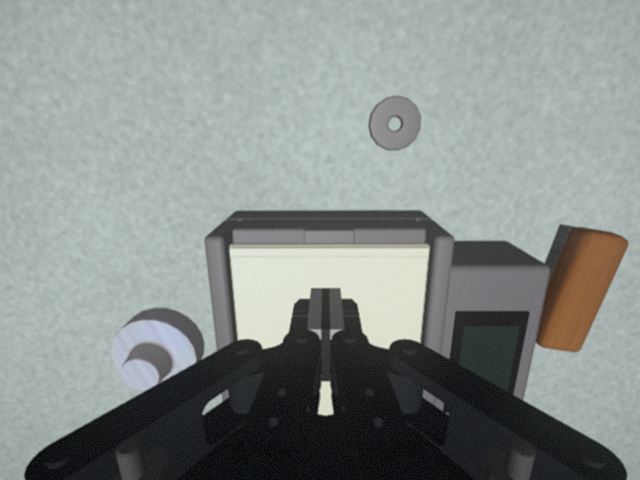

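The wrist view shows the shut tips at (326,290), over the cover and about 45 rows from its front edge (row 245). The clearance is good, so I'll press.

```bash
python3 -m crank '[0,2,1,-20,0, 0,2,1,-40,0, 0,2,1,-46,0, 0,2,1,-49,0, 0,2,1,-51,0, 0,2,1,-51,0]'
```

```text
t: 3.52
tcp_pos: [0.4605, 0.0611, 0.1]
tool_rot: [0.009, 0.706, -0.009, 0.708]
force: [-0.5, -0.5, 2.4]
finger_gap: 0.003
```

```bash
python3 -m crank '[0,0,0,-2,0, 0,0,0,-4,0, 0,0,0,-4,0]'
```

```text
t: 3.9
tcp_pos: [0.4604, 0.0611, 0.0953]
tool_rot: [0.009, 0.707, -0.009, 0.708]
force: [1.0, -0.0, 2.0]
finger_gap: -0.001
```

```bash
python3 -m crank '[0,0,0,-1,0, 0,0,0,-2,0, 0,0,0,-2,0]'
```

```text
t: 4.28
tcp_pos: [0.46, 0.0612, 0.0933]
tool_rot: [0.009, 0.707, -0.009, 0.707]
force: [1.9, -0.7, 3.1]
finger_gap: 0.0
```

```bash
python3 -m crank '[0,0,0,-1,0, 0,0,0,-2,0, 0,0,0,-2,0]'
```

```text
t: 4.65
tcp_pos: [0.4601, 0.0612, 0.0927]
tool_rot: [0.009, 0.706, -0.009, 0.708]
force: [-0.3, -0.2, 16.7]
finger_gap: -0.001
```

The hard stop is confirmed: the force jumped to 17 N at tip z 0.068. Now I'll let go and clear the way.

```bash
python3 -m crank '[0,-10,0,30,0, 0,-35,0,80,0, 0,-50,0,135,0, 0,-50,0,185,0, 0,-50,0,185,0, 0,-50,0,185,0, 0,-50,0,185,0, 0,-50,0,185,0, 0,-50,0,185,0, 0,-50,0,185,0]'; python3 -m crank '[0,0,0,0,0, 0,0,0,0,0, 0,0,0,0,0, 0,0,0,0,0, 0,0,0,0,0, 0,0,0,0,0, 0,0,0,0,0, 0,0,0,0,0]'; python3 - <<'E'
from h import *
for n in ("scene","wrist","top"):
    d=viewer.snapshot(n); cv2.imwrite(f"pics/{n}3.png",d["img"][:,:,::-1])
E
```

```text
t: 5.9
tcp_pos: [0.4097, 0.0612, 0.276]
tool_rot: [0.009, 0.707, -0.009, 0.707]
force: [0.7, -0.1, 0.5]
finger_gap: -0.002
t: 6.9
tcp_pos: [0.4098, 0.0612, 0.2763]
tool_rot: [0.009, 0.707, -0.009, 0.707]
force: [0.3, 0.2, -0.5]
finger_gap: -0.0
```

View pics/scene3.png

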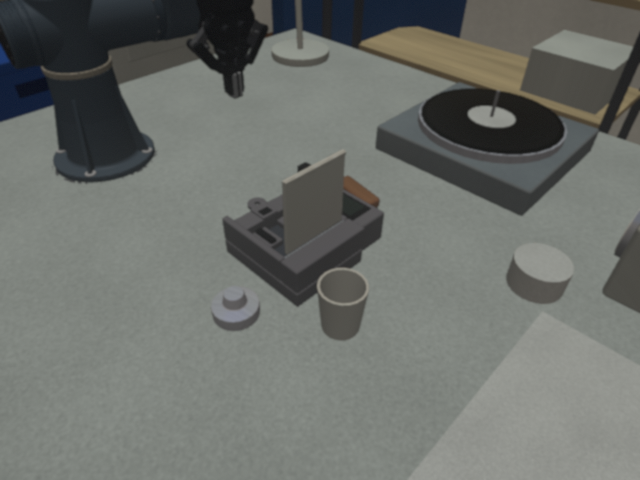

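View pics/wrist3.png

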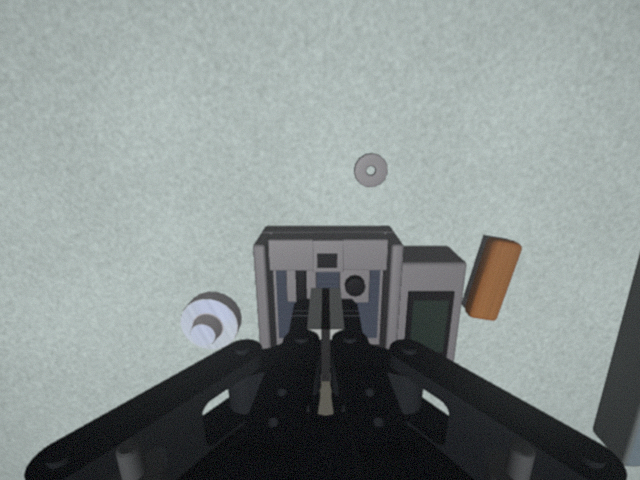

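View pics/top3.png

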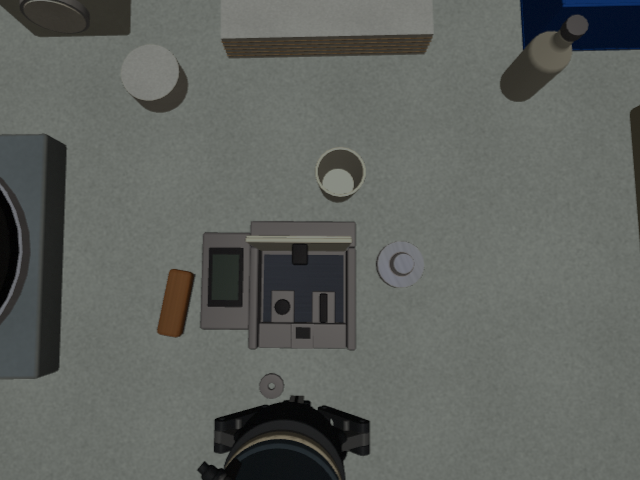

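The cover stands wide open. In the top view the round key is at (282,307), on the left, and the bar key at (323,308), on the right; the wrist view shows the round key at (355,286).

```bash
python3 - <<'E'
from h import *
d=viewer.snapshot("top"); im=d["img"].sum(2).astype(int)
sub=(im[296:320,272:333]<130).astype(np.uint8)
n,l,st,c=cv2.connectedComponentsWithStats(sub)
for i in range(1,n):
    if st[i,4]>40: 
        u,v=c[i]+[272,296]; print("top",u,v,st[i],onplane(d,u,v,.052).round(4),onplane(d,u,v,.048).round(4),pt(d,u,v).round(4))
w=viewer.snapshot("wrist"); im=w["img"].sum(2).astype(int)
sub=(im[272:302,340:372]<110).astype(np.uint8); n,l,st,c=cv2.connectedComponentsWithStats(sub)
for i in range(1,n):
    if st[i,4]>40: u,v=c[i]+[340,272]; print("wrist",u,v,st[i],onplane(w,u,v,.052).round(4),pt(w,u,v).round(4))
for v in (236,239,242): print(v,pt(d,275,v).round(4), pt(d,325,v).round(4))
print(manip.sense()["tcp_pos"])
E
```

```text
top 302.09444444444443 304.8277777777778 [ 22   0  18  24 180] [0.5001 0.0611 0.052 ] [0.5    0.0612 0.048 ] [0.4991 0.0619 0.03  ]
top 323.0 307.5 [ 48   0   7  24 168] [0.4959 0.031  0.052 ] [0.4957 0.031  0.048 ] [0.5296 0.0377 0.7052]
top 281.82702702702704 306.3081081081081 [  3   3  15  16 185] [0.4985 0.0904 0.052 ] [0.4983 0.0907 0.048 ] [0.4984 0.0904 0.0518]
236 [0.5841 0.085  0.2045] [0.583  0.0289 0.2059]
239 [0.5806 0.0849 0.206 ] [0.5794 0.029  0.2082]
242 [0.5773 0.085  0.2049] [0.5762 0.0291 0.2069]
[0.40979905 0.06121405 0.27629584]
```

```bash
python3 -m crank '[0,45,15,0,0, 0,89,29,0,0, 0,89,29,-50,0, 0,89,29,-100,0, 0,89,29,-145,0, 0,89,29,-175,0, 0,89,29,-188,0, 0,89,29,-190,0]'; python3 - <<'E'
from h import *
print(manip.sense()["tcp_pos"])
for n in ("scene","wrist"):
    d=viewer.snapshot(n); cv2.imwrite(f"pics/{n}4.png",d["img"][:,:,::-1])
E
```

```text
t: 8.15
tcp_pos: [0.4988, 0.0902, 0.0859]
tool_rot: [0.009, 0.707, -0.009, 0.707]
force: [-0.5, -0.6, 0.0]
finger_gap: 0.002
[0.49880589 0.09019594 0.08593213]
```

View pics/scene4.png

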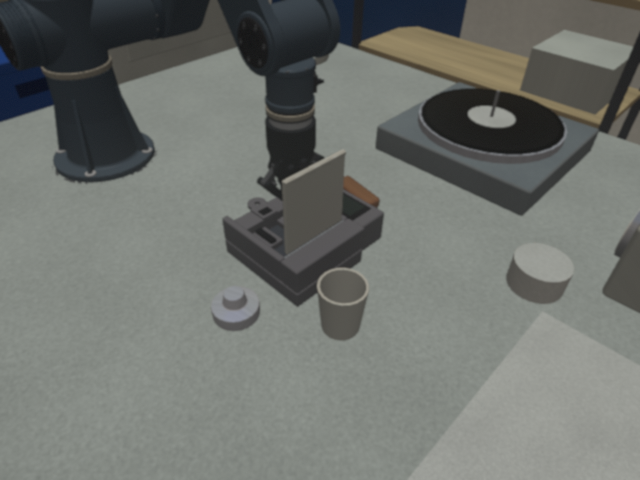

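View pics/wrist4.png

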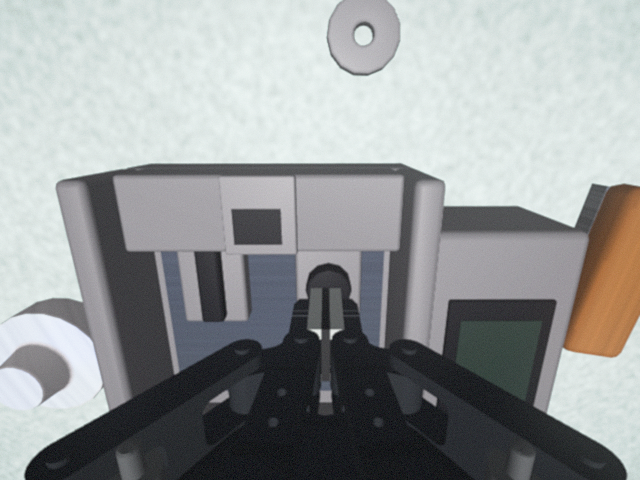

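The wrist view shows the tips over the round key at (328,285), and the bar key is well off at (210,285). Now I'll press down.

```bash
python3 -m crank '[0,0,0,-5,0, 0,0,0,-9,0, 0,0,0,-11,0, 0,0,0,-13,0, 0,0,0,-14,0, 0,0,0,-14,0]'
```

```text
t: 9.0
tcp_pos: [0.4991, 0.0902, 0.0725]
tool_rot: [0.009, 0.707, -0.009, 0.707]
force: [0.4, -0.0, 4.3]
finger_gap: 0.0
```

```bash
python3 -m crank '[0,0,0,-1,0, 0,0,0,-2,0, 0,0,0,-2,0]'
```

```text
t: 9.38
tcp_pos: [0.4992, 0.0902, 0.0719]
tool_rot: [0.009, 0.706, -0.009, 0.708]
force: [-1.7, -0.7, 15.3]
finger_gap: 0.003
```

The key is fully down: 15 N at tip z 0.047. Next I'll go up, then over to behind the cover.

```bash
python3 -m crank '[0,0,0,40,0, 0,0,0,90,0, 0,0,0,145,0, 0,0,0,195,0, 0,0,0,215,0, 0,40,-10,220,0, 0,90,-28,220,0, 0,128,-30,220,0, 0,128,-30,220,0]'; python3 - <<'E'
from h import *
print(manip.sense()["tcp_pos"])
for n in ("scene","top"):
    d=viewer.snapshot(n); cv2.imwrite(f"pics/{n}5.png",d["img"][:,:,::-1])
E
```

```text
t: 10.5
tcp_pos: [0.6286, 0.0595, 0.289]
tool_rot: [0.009, 0.707, -0.009, 0.707]
force: [0.1, 0.5, 0.1]
finger_gap: -0.003
[0.6286098  0.05948852 0.28899133]
```

View pics/scene5.png

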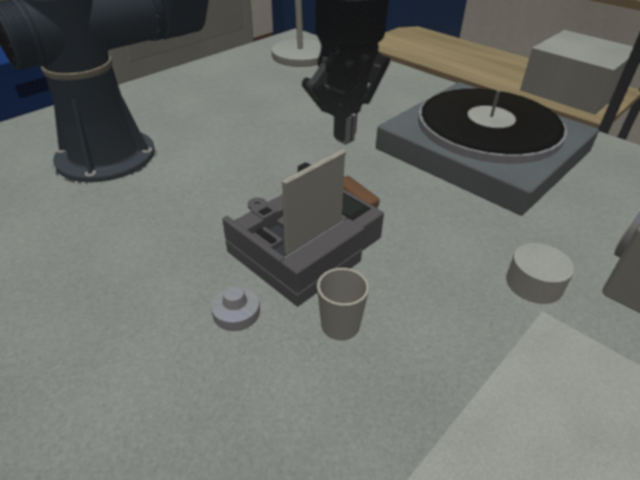

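```bash
python3 -m crank '[0,0,1,-50,0, 0,0,1,-87,0, 0,-15,1,-87,0, 0,-30,1,-87,0, 0,-42,1,-87,0, 0,-56,1,-88,0, 0,-69,1,-88,0]'; python3 - <<'E'
from h import *
s=manip.sense(); print(s["tcp_pos"],s["force"])
d=viewer.snapshot("scene"); cv2.imwrite(f"pics/s6.png",d["img"][:,:,::-1])
E
```

```text
t: 11.48
tcp_pos: [0.5572, 0.0613, 0.2026]
tool_rot: [0.009, 0.707, -0.009, 0.707]
force: [2.7, 0.0, -0.9]
finger_gap: 0.003
[0.55718995 0.06127548 0.20263172] [ 2.69305964  0.04904303 -0.8832066 ]
```

View pics/s6.png

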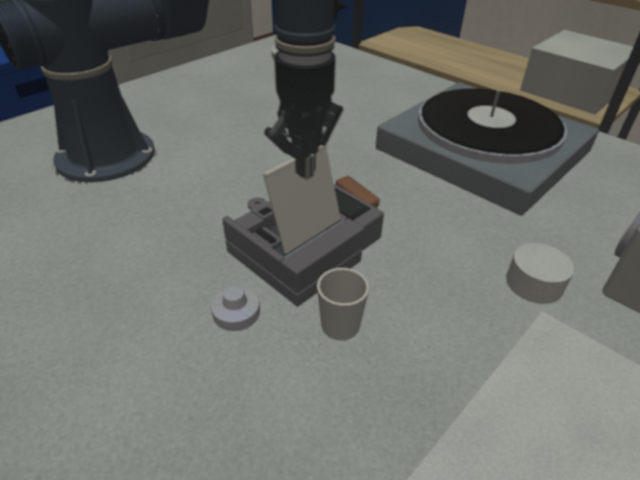

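The fingers are on the outer face and the cover is swinging down with them. I'll carry on along the arc.

```bash
python3 -m crank '[0,-11,0,-5,0, 0,-24,0,-10,0, 0,-37,0,-17,0, 0,-49,0,-25,0, 0,-60,0,-35,0, 0,-70,0,-46,0, 0,-77,0,-56,0, 0,-84,0,-66,0, 0,-90,0,-78,0, 0,-94,0,-88,0]'; python3 - <<'E'
from h import *
s=manip.sense(); print(s["tcp_pos"],s["force"])
d=viewer.snapshot("scene"); cv2.imwrite(f"pics/s7.png",d["img"][:,:,::-1])
E
```

```text
t: 12.78
tcp_pos: [0.4633, 0.0612, 0.1137]
tool_rot: [0.009, 0.707, -0.009, 0.707]
force: [1.2, 0.1, 2.7]
finger_gap: -0.002
[0.46331764 0.06120661 0.11368802] [1.20182964 0.08242518 2.73387402]
```

View pics/s7.png

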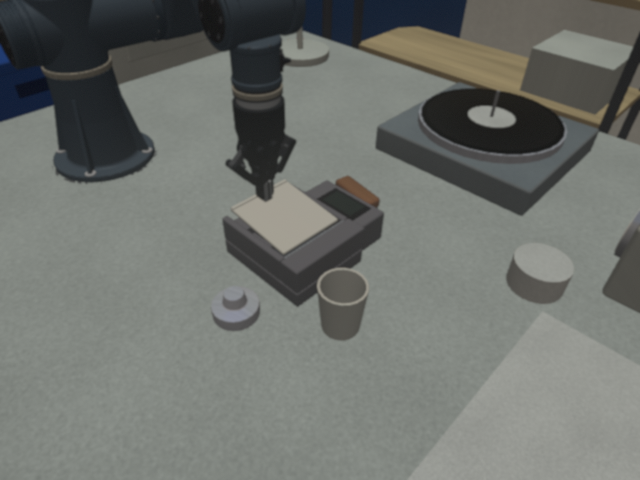

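```bash
python3 -m crank '[0,-2,0,-7,0, 0,-3,0,-12,0, 0,-3,0,-16,0, 0,-3,0,-19,0, 0,-3,0,-21,0, 0,-3,0,-22,0, 0,-3,0,-23,0, 0,-3,0,-23,0]'
```

```text
t: 13.82
tcp_pos: [0.4608, 0.0613, 0.0929]
tool_rot: [0.009, 0.707, -0.009, 0.707]
force: [-1.9, 0.7, 17.1]
finger_gap: -0.005
```

The hard stop is reached again (17 N, same height as the first press). Now I'll let go straight up.

```bash
python3 -m crank '[0,0,0,5,0, 0,0,0,15,0, 0,0,0,40,0, 0,0,0,90,0, 0,0,0,140,0, 0,-40,0,180,0, 0,-50,0,190,0, 0,-50,0,190,0, 0,-50,0,190,0, 0,-50,0,190,0]'; python3 -m crank '[0,0,0,0,0, 0,0,0,0,0, 0,0,0,0,0, 0,0,0,0,0, 0,0,0,0,0, 0,0,0,0,0]'; python3 - <<'E'
from h import *
print(manip.sense()["force"])
for n in ("scene","top"):
    d=viewer.snapshot(n); cv2.imwrite(f"pics/{n}8.png",d["img"][:,:,::-1])
for p in [(302,260),(302,299),(302,335),(302,343),(270,335),(335,335)]: print(p,pt(d,*p).round(4))
a=cv2.imread("pics/top0.png").astype(int); b=d["img"][:,:,::-1].astype(int)
df=(abs(a-b).sum(2)>60); print([ (n,int(df[y0:y1,x0:x1].sum())) for n,x0,x1,y0,y1 in (("weight",370,430,235,295),("adapter",255,288,370,402),("brush",150,198,262,345),("cup",310,370,142,210),("cover",255,350,245,350))])
E
```

```text
t: 15.08
tcp_pos: [0.4111, 0.0611, 0.2801]
tool_rot: [0.009, 0.708, -0.009, 0.706]
force: [-0.1, 0.4, 0.7]
finger_gap: 0.0
t: 15.82
tcp_pos: [0.4108, 0.0612, 0.2814]
tool_rot: [0.009, 0.707, -0.009, 0.707]
force: [0.1, 0.3, -0.7]
finger_gap: 0.001
[ 0.07554846  0.25789973 -0.70107264]
(302, 260) [0.5638 0.0596 0.0732]
(302, 299) [0.5093 0.0603 0.0757]
(302, 335) [0.4596 0.061  0.0735]
(302, 343) [0.4491 0.061  0.0775]
(270, 335) [0.4605 0.1052 0.0763]
(335, 335) [0.4591 0.0153 0.0749]
[('weight', 0), ('adapter', 8), ('brush', 0), ('cup', 0), ('cover', 0)]
```

View pics/top8.png

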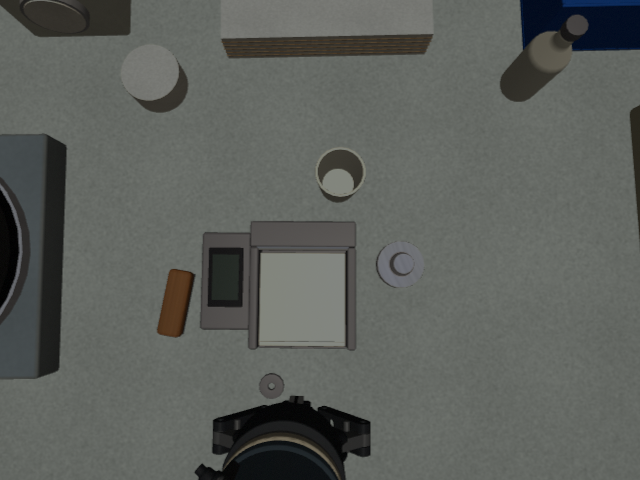

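View pics/scene8.png

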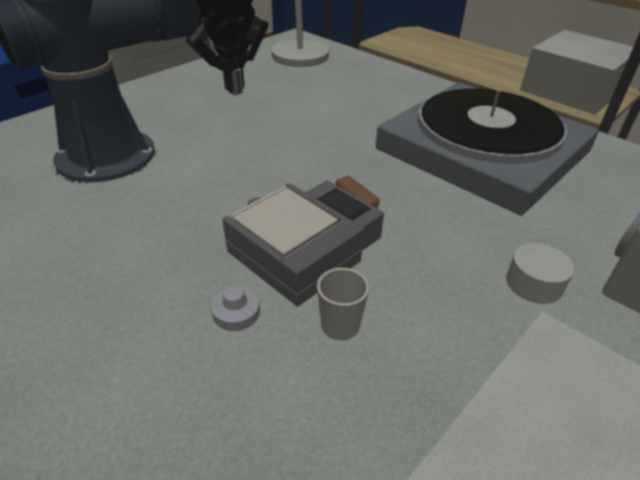

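The cover is latched level: its top is at about 75 mm, and the cover area matches the first picture. The loose things haven't moved and the arm is clear.

```bash
python3 -c "
from station import workorder; print(workorder.sign_off())"
```

```text
the job is handed in; nothing more can be done
None
```

I reset the counter and handed the job in after about 16 s of robot time; the sign-off gives no verdict, so the result rests on my own checks.

- **Opening:** I pressed the cover at its front edge to the hard stop (17 N) and let go. The pictures then showed it standing wide open.
- **Key:** I pressed the round key, on the left side of the well, to its bottom (15 N, tips at 47 mm) and released it. The fingers stayed about 60 mm from the bar key's centre line.
- **Closing:** I swung the cover down from behind and pressed it to the hard stop again (17 N). After I let go, it stayed shut.

**Last checks:**
- **Cover:** it is level at 73–78 mm by noisy depth readings, and its area in the top picture matches the first one.
- **Loose things:** the puck, brush and cup areas also match the first picture. Around the adapter 8 pixels differ; it looks to be in the same place, so I put that down to the arm or its shadow nearby.
- **Arm:** it is clear of everything, with about zero force on the tool.
- **Keys:** I could not see them under the shut cover, so I did not check directly that they are up.

No check failed or disagreed, apart from the open cover's top edge measuring about 9 mm farther back than I expected, which did not affect the work.

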